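# Put a plaster mould in the drying box and slide its cover shut

### The job

First slide the clear cover of the drying box fully open, then take the taller plaster mould out of the rack and stand it in the chamber on the floor between the two raised slats, then slide the cover fully shut again. The fences in the rack and the chamber walls block different sides of the mould, so set it down on the bench on the way and take it again the other way round. Lower the mould in rather than dropping it, and leave the short mould, the mug, the basket and the puck where they are.

Things in the scene. Friction and masses are not known exactly. Their poses are not given: they have to be found in the camera images.
- box: fixed grey drying box, 130 (x) x 330 (y) x 117 mm high, plus track rails 12 mm high along its long top edges. Origin on the bench under the chamber's centre; the box spans y = -245 to +85 mm in its own yawed frame; beyond y = -70 is the solid blower housing. Open-topped chamber: 68 mm along x, 140 along y, floor 12 mm above the bench, walls up to 117 mm
- berth (a point): centre of the chamber floor (12 mm above the bench), axes as the box. Two slats 8 mm wide, 10 mm high cross the floor along x at y = +-26 mm, leaving a 44 mm space between them for the mould, whose 60 mm length must lie along the box's x (chamber 68 mm wide there)
- cover (a joint): travel of the sliding cover in m: 0 = shut over the chamber, 0.15 = fully open over the blower housing; it grows as the cover slides to the box's -y. About 4 to 6 N of friction; it stays where left
- cover_grip (a point): centre of the cover's steel bar handle (axes as the box), 158 mm above the bench: bar 86 mm along x, 14 mm thick in y, 16 mm high, on posts at x = +-38 mm, 24 mm free under it. The cover is a clear plate in an aluminium frame, 112 x 160 mm, its top 128 mm above the bench
- rack: fixed plywood rack, origin on the bench under its centre: base 60 (x) x 132 (y) x 10 mm; three fences 54 mm long in x, tops 110 mm above the bench, at y = -54, 0, +54 mm (8, 16, 8 mm thick), make two bays 42 mm wide centred at y = +-29 mm, open at both x ends and at the top. The rack has a yaw
- mould: the taller plaster mould, a loose upright block 60 (x) x 36 (y) x 90 mm high, 0.15 to 0.3 kg, small dark pouring hole on top. Origin at the centre of its underside. Starts upright in either bay of the rack, its top 10 mm below the fence tops, so there it can be gripped only across its 60 mm length
- short_mould: bystander: a shorter mould, 60 x 36 x 62 mm, in the other bay; origin at the centre of its underside
- mug: bystander: white mug, 80 mm across, 95 mm high, handle at its +y; origin under its centre
- basket: bystander: lattice clay basket, 135 mm across, 74 mm high; origin under its centre
- puck: bystander: grey clay puck, 52 mm across, 20 mm high; origin under its centre

How it is judged (in metres and radians):
On the way, in this order (a step that is already met when the one before it is completed fails the run):
1. the cover is slid open, at least 140 mm of its 150 mm travel (value of joint cover above 0.14 m), for 0.2 s.
2. the mould, brought from the rack, is set down upright on the bench surface and let go (height (world z) of mould below 0.005 m and angle between mould's own z axis and vertical below 0.1 rad and contact force between the fingers and mould below 0.1 N), for 0.2 s.
3. the mould stands upright on the chamber floor between the slats (within 7 mm of the centre, its length along the box's x within 0.15 rad), let go, with the cover still open by at least 140 mm (x of mould in the frame of berth between -0.007 and 0.007 m and y of mould in the frame of berth between -0.007 and 0.007 m and z of mould in the frame of berth below 0.005 m and angle between mould's own z axis and vertical below 0.06 rad and angle between the x axis of mould and the x axis of box, either way round below 0.15 rad and contact force between the fingers and mould below 0.1 N and value of joint cover above 0.14 m), for 0.2 s.
At the end, for the whole second after the job is handed in: The mould is released, at rest and upright (0.06 rad) on the chamber floor (within 5 mm) between the slats, within 7 mm of the berth centre along the box's x and y, its 60 mm length along the box's x within 0.15 rad; the cover is fully shut, within 3 mm of its stop, and still (x of mould in the frame of berth between -0.007 and 0.007 m and y of mould in the frame of berth between -0.007 and 0.007 m and z of mould in the frame of berth below 0.005 m and angle between mould's own z axis and vertical below 0.06 rad and angle between the x axis of mould and the x axis of box, either way round below 0.15 rad and contact force between the fingers and mould below 0.1 N and value of joint cover below 0.003 m and velocity of joint cover between -0.01 and 0.01 m/s and linear speed of mould below 0.02 m/s); the robot touches nothing.
It fails at once if inside the chamber the mould moves faster than 0.3 m/s (dropped in rather than lowered) (x of mould in the frame of berth between -0.034 and 0.034 m and y of mould in the frame of berth between -0.07 and 0.07 m and z of mould in the frame of berth below 0.1 m and linear speed of mould above 0.3 m/s).
It fails at once if the mould is tipped over (tilted more than 0.6 rad) (angle between mould's own z axis and vertical above 0.6 rad).
It fails at once if the short mould, the mug, the basket or the puck is moved more than 25 mm (distance of any of short_mould, mug, basket, puck from where it was at the start of the episode above 0.025 m).
It also fails if it takes over 72 s, if anything falls off the work surface, if the arm or the gripper's body presses on something with over 40 N, if the wrist force passes 120 N, or if a joint passes its speed limit or range.

### The arm

A 6-joint arm with a two-finger parallel gripper is mounted at the origin on the work surface. World frame = base frame: x ahead of the robot, y to its left, z up, the work surface at z = 0. Lengths are in mm, angles in rad, forces in N, time in s.
With the tool pointing down it reaches from about 275 to 1000 mm from the base axis. Payload 8.4 kg.
Tool frame: the origin (TCP) lies at the very end of the fingers, on their centre line; the grasp point (between the pads) lies 19 mm behind it; z points along the fingers, x is the direction in which the jaws open and shut, and the axes are right-handed (so a half turn about z gives the same grasp; the last joint's range is limited). The gripper opens to 85 mm and grips with 20 to 120 N. Pads are 22 mm wide; open, the fingers measure 114 mm over their backs; the gripper's body (76 mm by 85 mm) begins 54 mm behind the grasp point. The pads swing forward as they close: fully open they stand 13 mm farther back than shut.
Start: joints at [-0.002, 0.353, 1.633, -0, 1.155, -0.002], TCP at [625.002, -0, 231.281] pointing down, gripper open.
Joint ranges: [-2.63, 2.63], [-0.92, 2.1], [0.06, 2.66], [-1.3, 4.44], [0, 2.69], [-3.02, 3.02]. Speed limits (rad/s): [2.22, 2.22, 2.79, 3.14, 3.14, 3.14].

### API

Orientations are given as [roll, pitch, yaw] about the fixed x, y, z axes, in that order (R = Rz(yaw) Ry(pitch) Rx(roll)).
In Python, from rig import r gives the robot as it stands.
- The arm moves only by the tool arm_command, never from a script. Its argument "targets" is a list of rows, each a list of 6 numbers: the shift along the tool's x, y, z in m, then the turn, a rotation vector about the tool's x, y, z in rad. A call has 1 to 20 rows; each row shifts and turns the commanded pose from where the row before left it, along the tool's axes as they then stand; what a row does not reach is not made up. A row lasts 1/12 s, in which the tool goes at most 41.7 mm and 7.16 degrees, less where a joint would pass 70% of its speed; a pose out of reach is approached as far as the arm can. A call is refused whole if a number of a shift passes 0.0417 or a number of a turn 0.125, either way. A call with a gripper value outside its range is refused whole. "fingers" is the finger opening in m, from 0 to 0.0854, set as the call begins (left out, the last holds). The fingers move at their own pace and stop on an object; "squeeze" is the grip in N (left out, the last holds). Time passes only in rows, so rows that do not move let the fingers close. It gives the time, the measured TCP pose, the force and the opening at its end, in the units of the state.
- r.sense(): the state, without advancing time (a new reading comes with each control period).
- r.grab_frame(name): name is "scene" or "side" or "wrist"; returns a dict with "image" (400x640x3 uint8, blue, green, red), "fx", "fy", "cx", "cy" (pixels), "k1" (the pictures are not rectified: a ray, as slopes to the right and down, at radius r is drawn at 1 + k1 r^2 times it, then the intrinsics apply), "xyz" and "orientation" of the camera in the world. Camera axes: x right, y down, z forward; pixel columns grow to the right and rows downward; lengths in mm; the calibration is good to about 2 mm. A picture is of the moment at which its call begins. There is no depth.
- r.sign_off(): hands the job in, once; it reports no verdict.
The state is a dict: "clock": time; "qpos": joint angles; "qvel": joint speeds; "joint_efforts": joint torques, N m; "eef_pos": TCP position; "tcp_rot": TCP orientation; "contact_force": force on the tool from outside, world axes, zero at the start; "wrist_torque": the same for the moment, N m; "opening": opening from 0.0 (shut) to 1.0 (fully open).
Only numpy, scipy, OpenCV 4.12 (cv2) and the standard library are available. Lean on these libraries where they do the work, as an engineer would, in place of code of your own. Each camera call takes 0.05 s, during which the arm holds its last target.

## Working session

There is one attempt and no reset: what is moved stays moved. The work goes in short steps, Python scripts to look and compute and a tool call to move; the robot and the scene stay as the last step left them, time stands still between calls to the robot, and variables do not carry over. Pictures are saved under pics/ and viewed, and the job is handed in when it is done.

Besides the shell and the picture viewer there is one more tool, called after "Request:" as name(argument=value, ...), one argument or row to a line, values as JSON. arm_command: Moves the arm, as the interface text tells. Its arguments: {"type":"object","properties":{"targets":{"type":"array"},"fingers":{"type":"number"},"squeeze":{"type":"number"}},"required":["targets"]}

```bash
ls -la; mkdir -p pics; cat > h.py <<'E'
import numpy as np, cv2
from rig import r
from scipy.spatial.transform import Rotation as R
def snap(name,fn):
    f=r.grab_frame(name); cv2.imwrite('pics/'+fn,f['image']); 
    import pickle; pickle.dump(f,open('pics/'+fn+'.pkl','wb')); return f
def load(fn):
    import pickle; return pickle.load(open('pics/'+fn+'.pkl','rb'))
def Rc(f):
    return R.from_euler('xyz',f['orientation']).as_matrix()
def ray(f,u,v):
    xd=(u-f['cx'])/f['fx']; yd=(v-f['cy'])/f['fy']; x,y=xd,yd
    for _ in range(30):
        s=1+f['k1']*(x*x+y*y); x,y=xd/s,yd/s
    d=Rc(f)@np.array([x,y,1.]); return np.array(f['xyz'],float),d/np.linalg.norm(d)
def atz(f,u,v,z):
    o,d=ray(f,u,v); return o+d*(z-o[2])/d[2]
def proj(f,p):
    c=Rc(f).T@(np.array(p,float)-np.array(f['xyz'])); x,y=c[0]/c[2],c[1]/c[2]; s=1+f['k1']*(x*x+y*y)
    return np.array([f['cx']+f['fx']*x*s,f['cy']+f['fy']*y*s])
def tri(obs):
    A=np.zeros((3,3));b=np.zeros(3);L=[]
    for f,u,v in obs:
        o,d=ray(f,u,v);M=np.eye(3)-np.outer(d,d);A+=M;b+=M@o;L.append((o,d))
    p=np.linalg.solve(A,b)
    return p,[np.linalg.norm((np.eye(3)-np.outer(d,d))@(p-o)) for o,d in L]
E
python3 - <<'E'
from h import *
for n in ['scene','side','wrist']:
    f=snap(n,n+'0.png'); print(n,{k:np.round(v,3) if k!='image' else 0 for k,v in f.items()})
print(r.sense())
E
```

```text
total 12
drwxr-xr-x  3 agent agent 4096 Dec  6 13:46 .
drwxr-xr-x 23 root  root  4096 Dec  6 13:46 ..
drwxr-xr-x  2 agent agent 4096 Dec  6 13:46 pics
scene {'image': 0, 'fx': np.float64(432.213), 'fy': np.float64(432.213), 'cx': np.float64(318.49), 'cy': np.float64(194.753), 'k1': np.float64(-0.078), 'xyz': array([1129.824,  228.585,  597.898]), 'orientation': array([-2.279, -0.015,  1.847])}
side {'image': 0, 'fx': np.float64(462.948), 'fy': np.float64(462.948), 'cx': np.float64(315.494), 'cy': np.float64(200.107), 'k1': np.float64(-0.095), 'xyz': array([468.2  , 744.585, 747.755]), 'orientation': array([-2.343, -0.006, -2.99 ])}
wrist {'image': 0, 'fx': np.float64(314.667), 'fy': np.float64(314.667), 'cx': np.float64(317.463), 'cy': np.float64(201.612), 'k1': np.float64(-0.001), 'xyz': array([626.086,  78.725, 374.461]), 'orientation': array([2.833e+00, 2.000e-03, 0.000e+00])}
{'clock': 0.15, 'qpos': array([-2.38012335e-03,  3.53511868e-01,  1.63390322e+00, -1.17255586e-05,
        1.15521396e+00, -2.39084749e-03]), 'qvel': array([-0.00022295, -0.00142626, -0.00169945, -0.00077426,  0.00020886,
        0.00173472]), 'joint_efforts': array([-7.39769093e-04, -6.05638933e+01, -3.42338884e+01, -2.29960733e-05,
        6.16452831e-03, -4.00942213e-05]), 'eef_pos': array([6.24665346e+02, 9.54454236e-03, 2.30745613e+02]), 'tcp_rot': array([3.14158441e+00, 1.03641629e-03, 1.54593078e-05]), 'contact_force': array([ 0.11576399, -0.84750998, -0.15800466]), 'wrist_torque': array([ 0.00970669,  0.06078637, -0.03822987]), 'opening': 1.0037211981272036}
```

View pics/scene0.png

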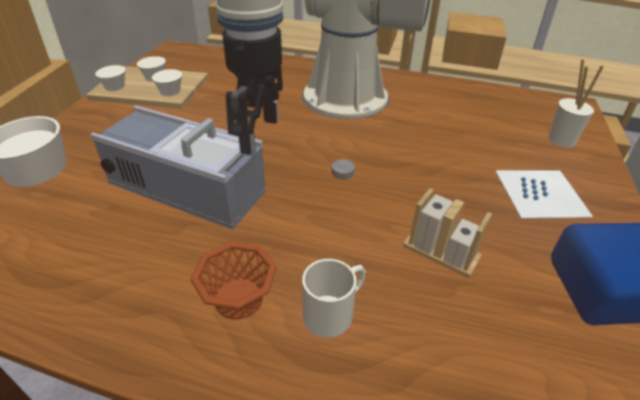

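View pics/side0.png

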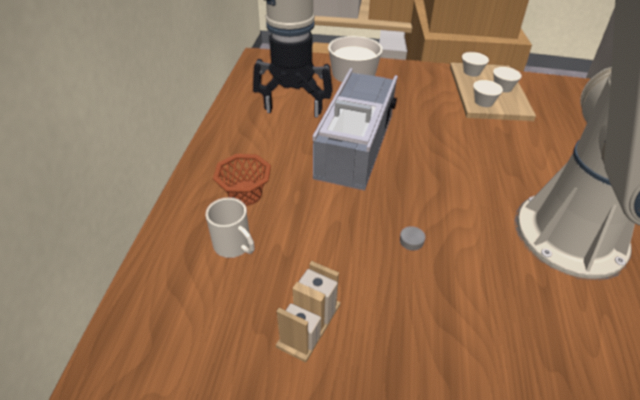

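View pics/wrist0.png

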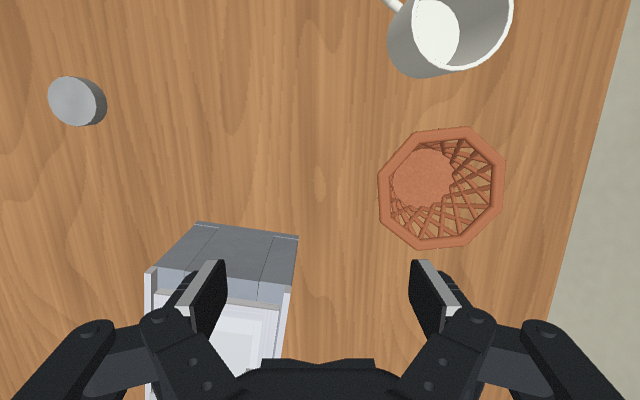

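```bash
python3 - <<'E'
from h import *
def crop(fn,x0,y0,w,h,s,o):
    im=load(fn)['image'][y0:y0+h,x0:x0+w]; im=cv2.resize(im,None,fx=s,fy=s,interpolation=cv2.INTER_CUBIC)
    st=10
    for x in range(x0-x0%20+20,x0+w,20): cv2.putText(im,str(x),((x-x0)*s,8),0,.3,(0,255,255),1); cv2.line(im,((x-x0)*s,10),((x-x0)*s,16),(0,255,255),1)
    for y in range(y0-y0%20+20,y0+h,20): cv2.putText(im,str(y),(0,(y-y0)*s),0,.3,(0,255,255),1); cv2.line(im,(20,(y-y0)*s),(26,(y-y0)*s),(0,255,255),1)
    cv2.imwrite('pics/'+o,im)
crop('scene0.png',395,180,110,100,7,'c1.png')
crop('side0.png',265,255,90,110,5,'c2.png')
crop('scene0.png',85,100,190,130,4,'c3.png')
crop('side0.png',300,60,110,135,4,'c4.png')
E
```

```text
(no output)
```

View pics/c1.png

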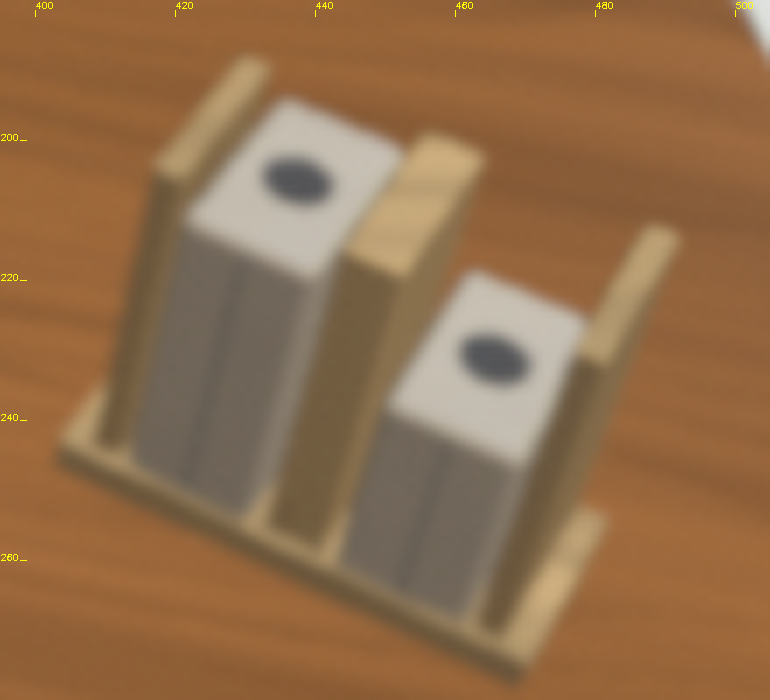

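View pics/c2.png

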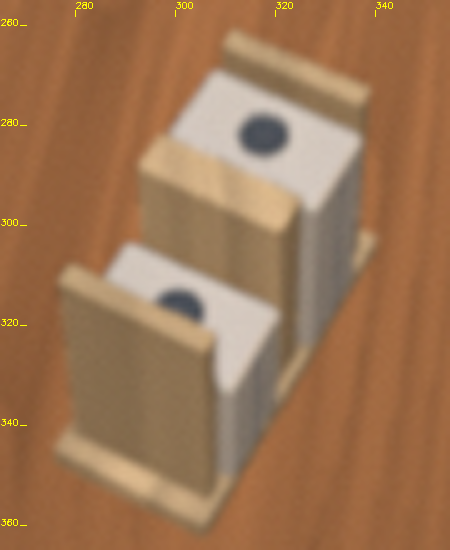

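View pics/c3.png

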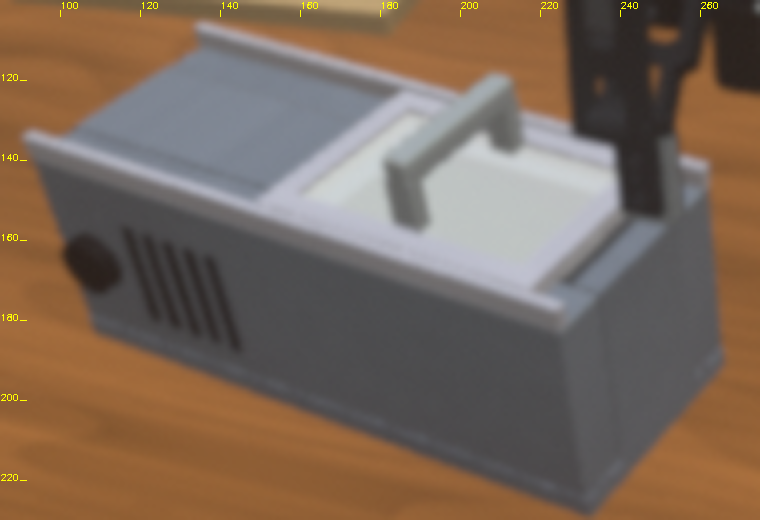

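View pics/c4.png

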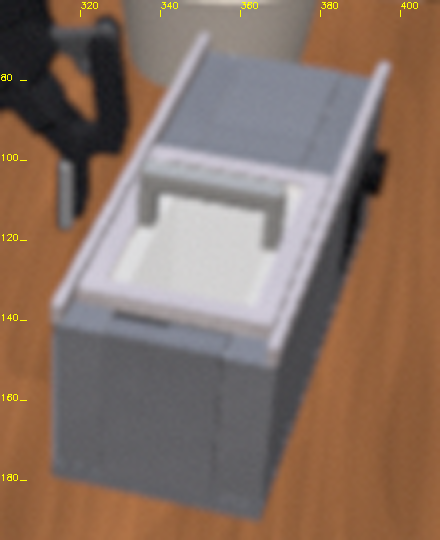

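```bash
cat > fit.py <<'E'
from h import *
from scipy.optimize import least_squares
def fitpose(obs,x0,fz=None):
    def T(p,P): c,s=np.cos(p[3]),np.sin(p[3]); return [p[0]+c*P[0]-s*P[1],p[1]+s*P[0]+c*P[1],p[2]+P[2]]
    def res(p): return np.concatenate([proj(f,T(p,P))-np.array(uv) for f,P,uv in obs])
    s=least_squares(res,x0,loss='soft_l1',x_scale=[100,100,100,1]); return s.x,res(s.x).reshape(-1,2)
E
python3 - <<'E'
from fit import *
S=load('scene0.png');D=load('side0.png')
box=[(S,(65,85,0),(231,228)),(S,(-65,85,0),(264,189)),(S,(65,-245,0),(109,183)),(S,(65,85,129),(225,176)),(S,(65,-245,129),(90.5,134)),(S,(-65,-245,129),(134,107)),(S,(-65,85,129),(262,141)),
(D,(65,85,129),(314,137)),(D,(-65,85,129),(368,147)),(D,(-65,-245,129),(396,77)),(D,(65,-245,129),(350,70)),(D,(65,85,0),(314,178)),(D,(-65,85,0),(365,189))]
p,e=fitpose(box,[500,-150,0,0]);print('box',p.round(2));print(e.round(1).tolist())
for nm,l in (('hL',((184.5,139),(337,103))),('hR',((211,120),(371,108)))): pass
# handle bar ends top: scene near (+x) end, far (-x) end
c,s=np.cos(p[3]),np.sin(p[3])
for obs in ([(S,184,140),(D,336,104)],[(S,212,121),(D,371,108)]):
    q,er=tri(obs); d=q-p[:3]; print('handle',q.round(1),np.round(er,1),'box frame',c*d[0]+s*d[1],-s*d[0]+c*d[1],q[2])
rk=[(S,P,uv) for P,uv in [((27,-58,110),(417.1,203.6)),((27,-50,110),(421,205.4)),((-27,-58,110),(430.4,188.1)),((-27,-50,110),(433.6,189.3)),((27,-8,110),(444.3,215.4)),((27,8,110),(453.3,219.4)),((-27,-8,110),(455.7,199.6)),((-27,8,110),(464.4,202.9)),((27,50,110),(478.1,230.3)),((27,58,110),(481.4,231.7)),((-27,50,110),(488.6,212.6)),((-27,58,110),(492.4,214)),((30,-66,10),(403.1,245)),((30,66,10),(470,275)),((-30,66,10),(481.7,253.1))]]+\
[(D,P,uv) for P,uv in [((27,-58,110),(310.6,261.4)),((-27,-58,110),(339,273.4)),((27,-8,110),(296.6,282.6)),((27,8,110),(293.4,288)),((-27,-8,110),(325,296)),((-27,8,110),(321,301.4)),((27,50,110),(278.6,308)),((27,58,110),(277,311.4)),((-27,50,110),(308,322)),((-27,58,110),(306.6,325)),((30,66,10),(276,344.6))]]
p,e=fitpose(rk,[700,250,0,0]);print('rack',p.round(3));print(e.round(1).tolist())
mt=[(S,(30,-18,0),(421.7,210)),(S,(-30,-18,0),(436,194)),(S,(-30,18,0),(452.1,201.1)),(S,(30,18,0),(439.3,220)),(S,(0,0,0),(437.4,205.9)),(D,(0,0,0),(317.8,282)),(D,(30,-18,0),(308.6,269)),(D,(-30,-18,0),(337,283)),(D,(-30,18,0),(327.4,297))]
m,e=fitpose(mt,[700,220,100,0]);print('mouldtop',m.round(3));print(e.round(1).tolist())
c,s=np.cos(p[3]),np.sin(p[3]);d=m-p;print('mould in rack',c*d[0]+s*d[1],-s*d[0]+c*d[1],m[2])
for n,(a,b) in dict(puck=((343,165),(412.5,233)),mugtop=((329,281),(228,216)),bask=((234,272),(243,173))).items():
    print(n,tri([(S,)+a,(D,)+b]))
E
```

```text
box [ 5.1959e+02 -1.6333e+02 -4.2900e+00 -1.5000e-01]
[[1.0, 0.3], [1.1, 1.0], [-0.9, -0.2], [-1.4, 0.6], [-0.7, -0.2], [0.2, -1.7], [-1.1, -1.1], [-0.4, -0.0], [2.1, 0.9], [0.5, -0.4], [-0.2, -1.0], [-0.6, 1.8], [0.4, 1.9]]
handle [ 557.9 -182.3  158.3] [1.3 1.3] box frame 40.75813034604862 -12.937766026779883 158.34910834475917
handle [ 476.9 -168.4  159.5] [3.5 3.5] box frame -41.439348338069756 -11.499508210676934 159.45425870351707
rack [ 5.42998e+02  3.11403e+02 -2.97500e+00 -3.40000e-01]
[[-0.5, -0.0], [-0.1, -0.0], [-0.9, -0.6], [0.0, -0.1], [-0.7, -0.1], [-0.7, -0.2], [-0.1, -1.4], [-0.2, -1.1], [-1.4, -0.7], [-0.0, -0.0], [-1.2, -1.2], [-0.5, -0.7], [0.2, -2.5], [0.2, -0.5], [-0.0, 0.6], [0.1, 0.5], [-0.6, 0.4], [-0.1, -0.0], [-1.7, 1.5], [-0.0, -0.6], [-0.5, 1.3], [-0.1, 0.6], [-1.1, 0.9], [-0.0, 0.6], [-1.1, 1.6], [-0.7, 1.4]]
mouldtop [ 5.32301e+02  2.83585e+02  9.69820e+01 -3.75000e-01]
[[-1.6, 0.5], [-0.8, -1.2], [1.5, -0.2], [-0.2, -0.6], [-0.3, -0.3], [-0.7, 1.2], [-1.2, -0.2], [0.6, -0.0], [-0.1, 1.4]]
mould in rack -0.8180891708034963 -29.793037116167508 96.98167771421134
puck (array([361.30022207,  75.88393022,  21.40631063]), [np.float64(2.683834072581406), np.float64(2.6838340725814236)])
mugtop (array([733.54589975, 140.80012974,  82.26397524]), [np.float64(0.19917833538610766), np.float64(0.19917833538611876)])
bask (array([745.45236563, -10.09597867,  64.53482448]), [np.float64(0.46616633103057886), np.float64(0.4661663310306373)])
```

Request:
arm_command(
  targets=[
    [-0.0153,0.0251,0,0,0,0],
    [-0.0153,0.0251,0,0,0,0],
    [-0.0153,0.0251,0,0,0,0],
    [-0.0153,0.0251,0,0,0,0],
    [-0.0153,0.0251,0,0,0,0],
    [-0.0153,0.0251,0,0,0,0],
    [-0.0153,0.0251,0,0,0,0],
    [0,0,0,0,0,-0.1184],
    [0,0,0,0,0,-0.1184],
    [0,0,0,0,0,-0.1184],
    [0,0,0,0,0,-0.1184],
    [0,0,0,0,0,-0.1184],
    [0,0,0,0,0,-0.1184],
    [0,0,0,0,0,-0.1184],
    [0,0,0,0,0,-0.1184],
    [0,0,0,0,0,-0.1184],
    [0,0,0,0,0,-0.1184],
    [0,0,0,0,0,-0.1184],
    [0,0,0,0,0,-0.1184],
  ],
)

```text
clock: 1.73
eef_pos: [517.7, -175.7, 231.1]
tcp_rot: [-3.141, -0.0, 1.427]
contact_force: [0.0, -0.5, 0.5]
opening: 1.0
```

```bash
python3 - <<'E'
from h import *
snap('wrist','w1.png'); s=r.sense(); print(s['clock'],s['eef_pos'],s['tcp_rot'],s['qpos'],s['contact_force'])
E
```

```text
1.7833 [ 517.68762782 -175.63891173  231.05574005] [-3.14105991e+00 -8.24696991e-05  1.43526006e+00] [-3.29819385e-01  2.32174180e-01  1.80159585e+00 -2.45102543e-05
  1.10836127e+00 -1.76506853e+00] [-0.43554958 -0.82963955  0.58391034]
```

View pics/w1.png

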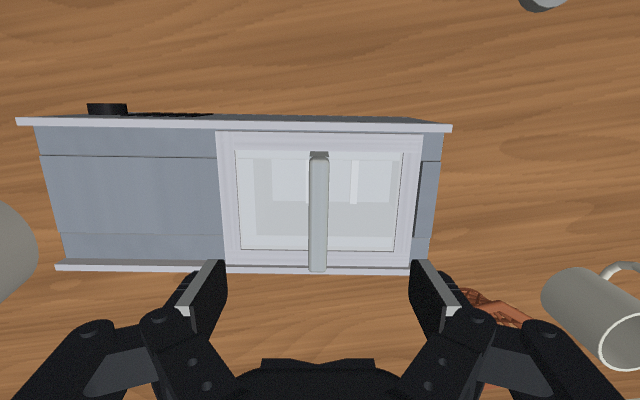

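```bash
python3 - <<'E'
from fit import *
f=load('w1.png'); print(f['xyz'],f['orientation'])
for n,u,v,z in [('hA',319,157,166),('hB',317.5,271,166),('railR',452,127,129),('railL',17,120,129),('nearL',55,268,129)]: print(n,atz(f,u,v,z).round(1))
obs=[(f,(-65,85,129),(453,126)),(f,(-65,-245,129),(16,119)),(f,(65,-245,129),(54,270))]
p,e=fitpose(obs+[(f,(0,0,0),(-1e9,0))][:0],[519,-163,0,-.15]);print(p.round(3),e.round(1).tolist())
print(r.sense()['tcp_rot'],r.sense()['qpos'])
E
```

```text
[ 442.06115103 -163.60781576  374.92052583] [2.83349124e+00 2.45624318e-05 1.42682590e+00]
hA [ 477.1 -167.7  166. ]
hB [ 561.9 -181.   166. ]
railR [475.1 -64.7 129. ]
railL [ 422.6 -390.9  129. ]
nearL [ 547.  -412.1  129. ]
[ 5.24849e+02 -1.59067e+02  1.19100e+00 -1.63000e-01] [[-0.3, 0.3], [-0.6, -1.2], [1.7, 0.8]]
[-3.14105991e+00 -8.24696991e-05  1.43526006e+00] [-3.29819385e-01  2.32174180e-01  1.80159585e+00 -2.45102543e-05
  1.10836127e+00 -1.76506853e+00]
```

Request:
arm_command(
  targets=[
    [0,0.001,0.018,0,0,0.007],
    [0,0.001,0.018,0,0,0.007],
    [0,0,0.018,0,0,0],
    [0,0,0.018,0,0,0],
    [0,0,0.012,0,0,0],
    [0,0,0.006,0,0,0],
    [0,0,0,0,0,0],
  ],
)

```text
clock: 2.37
eef_pos: [519.1, -175.7, 140.0]
tcp_rot: [-3.139, -0.0, 1.406]
contact_force: [-0.0, 0.1, 0.3]
opening: 1.001
```

```bash
python3 - <<'E'
from h import *
snap('scene','s1.png');snap('side','d1.png'); s=r.sense(); print(s['clock'],s['eef_pos'],s['tcp_rot'],s['contact_force'])
a=load('s1.png')['image'][90:250,80:290];b=load('d1.png')['image'][40:200,290:420]
cv2.imwrite('pics/v1.png',np.hstack([cv2.resize(a,None,fx=2.3,fy=2.3),cv2.resize(b,None,fx=2.3,fy=2.3)]))
E
```

```text
2.4667 [ 520.21917991 -176.12521805  141.74454267] [3.14121174e+00 6.68499919e-05 1.40612704e+00] [-0.00295854 -0.23242335  0.82109886]
```

View pics/v1.png

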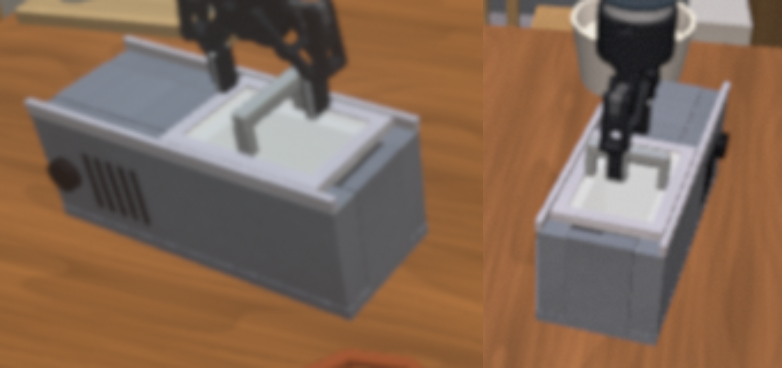

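The jaws straddle the bar, one finger on each side in both views. I'm closing them.

Request:
arm_command(
  targets=[
    [0,0,0,0,0,0],
    [0,0,0,0,0,0],
    [0,0,0,0,0,0],
    [0,0,0,0,0,0],
    [0,0,0,0,0,0],
    [0,0,0,0,0,0],
    [0,0,0,0,0,0],
    [0,0,0,0,0,0],
  ],
  fingers=0.0,
  squeeze=50,
)

```text
clock: 3.13
eef_pos: [520.0, -176.0, 141.6]
tcp_rot: [3.141, 0.0, 1.407]
contact_force: [-1.3, 0.9, 4.7]
opening: 0.153
```

Request:
arm_command(
  targets=[
    [-0.007,0,0,0,0,0],
    [-0.013,0,0,0,0,0],
    [-0.013,0,0,0,0,0],
    [-0.013,0,0,0,0,0],
    [-0.013,0,0,0,0,0],
    [-0.013,0,0,0,0,0],
    [-0.013,0,0,0,0,0],
    [-0.013,0,0,0,0,0],
    [-0.013,0,0,0,0,0],
    [-0.013,0,0,0,0,0],
    [-0.012,0,0,0,0,0],
    [-0.006,0,0,0,0,0],
    [-0.002,0,0,0,0,0],
    [0,0,0,0,0,0],
  ],
)

```text
clock: 4.3
eef_pos: [498.4, -308.5, 141.6]
tcp_rot: [-3.141, -0.017, 1.403]
contact_force: [13.0, 53.1, 18.0]
opening: 0.15
```

Request:
arm_command(
  targets=[
    [0.006,0,0,0,0,0],
    [0.002,0,0,0,0,0],
    [0,0,0,0,0,0],
  ],
)

```text
clock: 4.55
eef_pos: [498.5, -308.3, 141.6]
tcp_rot: [3.141, -0.002, 1.407]
contact_force: [4.2, 11.7, 7.5]
opening: 0.153
```

```bash
python3 - <<'E'
from h import *
snap('scene','s2.png');snap('side','d2.png');snap('wrist','w2.png'); s=r.sense(); print(s['clock'],s['eef_pos'],s['tcp_rot'],s['contact_force'])
a=load('s2.png')['image'][90:250,80:290];b=load('d2.png')['image'][40:200,290:420]
cv2.imwrite('pics/v2.png',np.hstack([cv2.resize(a,None,fx=2.3,fy=2.3),cv2.resize(b,None,fx=2.3,fy=2.3)]))
E
```

```text
4.7 [ 498.50632379 -308.2696002   141.60956901] [ 3.14092872 -0.00324513  1.40623786] [ 4.04875746 13.96625376  8.35657645]
```

View pics/v2.png

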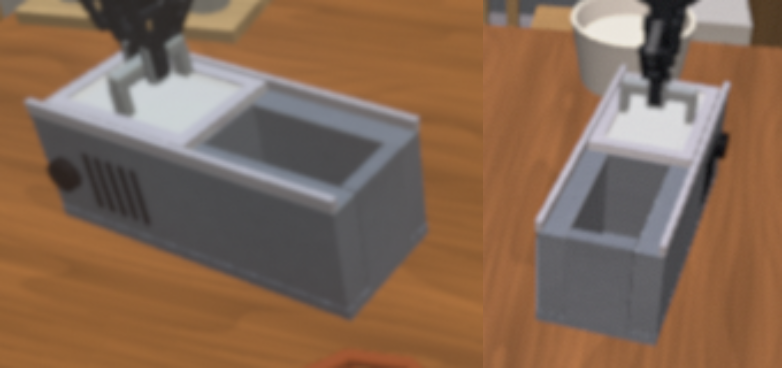

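View pics/w2.png

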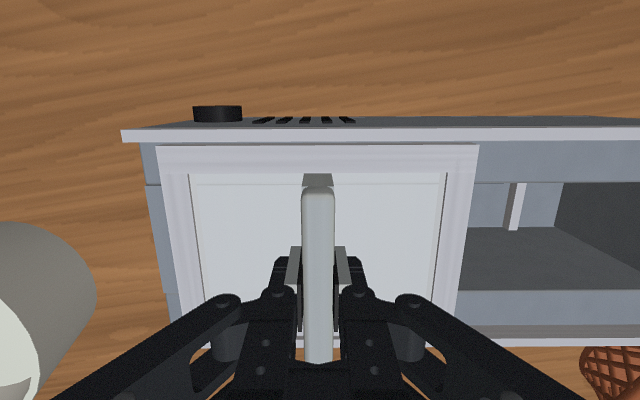

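The cover is on its stop: the force rose, the chamber is fully exposed, and the frame edge sits about 15 mm from the box end. I'll release, rise and look into the chamber.

Request:
arm_command(
  targets=[
    [0,0,0,0,0,0],
    [0,0,0,0,0,0],
    [0,0,0,0,0,0],
    [0,0,0,0,0,0],
    [0,0,0,0,0,0],
    [0,0,-0.02,0,0,0],
    [0,0,-0.03,0,0,0],
    [0,0,-0.03,0,0,0],
    [0.0,0,-0.02,0,0,0],
    [0.03,0,0,0,0,0],
    [0.03,0,0,0,0,0],
    [0.03,0,0,0,0,0],
    [0.03,0,0,0,0,0],
    [0.02,0,0,0,0,0],
    [0.01,0,0,0,0,0],
    [0,0,0,0,0,0],
    [0,0,0,0,0,0],
  ],
  fingers=0.0854,
)

```text
clock: 6.12
eef_pos: [522.2, -162.6, 241.3]
tcp_rot: [3.141, 0.001, 1.408]
contact_force: [-0.0, -1.0, -0.3]
opening: 1.001
```

```bash
python3 - <<'E'
from h import *
s=r.sense(); print(s['clock'],s['eef_pos'],s['tcp_rot'],s['contact_force'])
f=snap('wrist','w3.png'); print(f['xyz'],f['orientation'])
im=f['image'][90:300,180:500]; cv2.imwrite('pics/w3c.png',cv2.resize(im,None,fx=2.5,fy=2.5,interpolation=cv2.INTER_CUBIC))
E
```

```text
6.1167 [ 522.20748166 -162.55545567  241.30712977] [3.14147865e+00 5.62552777e-04 1.40781639e+00] [-0.03593206 -0.97980063 -0.26927092]
[ 446.73855877 -148.99506802  385.13278723] [2.83288121e+00 7.02966966e-04 1.40799269e+00]
```

View pics/w3c.png

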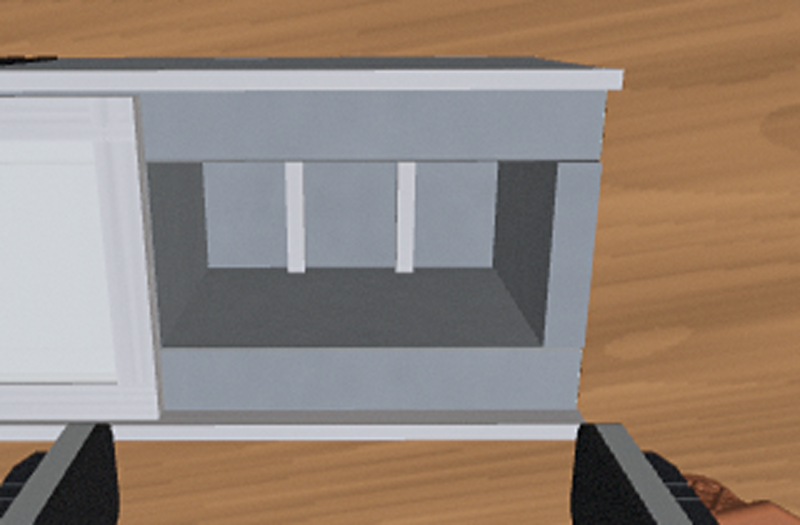

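View pics/w3.png

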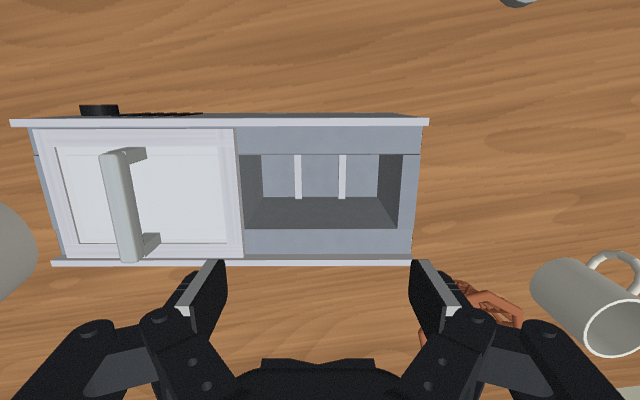

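```bash
python3 - <<'E'
from fit import *
f=load('w3.png')
c=lambda x,y:(180+x/2.5-.3,90+y/2.5-.3)
obs=[(f,(34,70,117),c(543,347)),(f,(-34,70,117),c(557,161)),(f,(34,-70,12),c(209,268)),(f,(34,70,12),c(492,268)),(f,(34,-26,22),c(296,272)),(f,(34,26,22),c(405,272)),(f,(-65,85,129),c(623,69)),(f,(65,85,129),c(578,440)),(f,(-34,85,117),c(600,161)),(f,(-65,-245,129),(9.5,119)),(f,(65,-245,129),(50,266))]
p,e=fitpose(obs,[519,-163,0,-.15]);print(p.round(3));print(e.round(1).tolist())
p2,e=fitpose(obs[:6],[519,-163,0,-.15]);print(p2.round(3));print(e.round(1).tolist())
# combined with scene/side unoccluded
E
```

```text
[ 5.23534e+02 -1.59358e+02  9.20000e-01 -1.60000e-01]
[[-0.3, 0.2], [-0.0, 0.6], [-0.4, -0.7], [-0.2, -1.0], [-0.1, -0.0], [-0.5, -0.1], [-0.2, 0.3], [2.8, -0.4], [0.4, 0.5], [-0.8, -0.2], [1.6, 0.0]]
[ 5.23770e+02 -1.59258e+02  1.15400e+00 -1.54000e-01]
[[0.1, 0.1], [-0.0, 0.4], [-0.2, -0.2], [0.1, -1.1], [0.2, 0.3], [-0.2, -0.0]]
```

Request:
arm_command(
  targets=[
    [0.02,-0.0028,0,0,0,0],
    [0.032,-0.0045,0,0,0,0],
    [0.032,-0.0045,0,0,0,0],
    [0.032,-0.0045,0,0,0,0],
    [0.032,-0.0045,0,0,0,0],
    [0.032,-0.0045,0,0,0,0],
    [0.032,-0.0045,0,0,0,0],
    [0.032,-0.0045,0,0,0,0],
    [0.032,-0.0045,0,0,0,0],
    [0.032,-0.0045,0,0,0,0],
    [0.032,-0.0045,0,0,0,0],
    [0.032,-0.0045,0,0,0,0],
    [0.032,-0.0045,0,0,0,0],
    [0.032,-0.0045,0,0,0,0],
    [0.006,-0.001,0,0,0,0],
  ],
)

```text
clock: 7.42
eef_pos: [533.9, 287.1, 241.2]
tcp_rot: [3.141, -0.002, 1.407]
contact_force: [0.6, -0.6, -0.3]
opening: 1.001
```

Request:
arm_command(
  targets=[
    [0,0,0,0,0,0.118],
    [0,0,0,0,0,0.118],
    [0,0,0,0,0,0.118],
    [0,0,0,0,0,0.118],
    [0,0,0,0,0,0.118],
    [0,0,0,0,0,0.118],
    [0,0,0,0,0,0.118],
    [0,0,0,0,0,0.118],
    [0,0,0,0,0,0.118],
    [0,0,0,0,0,0.118],
    [0,0,0,0,0,0.118],
    [0,0,0,0,0,0.118],
    [0,0,0,0,0,0.118],
    [0,0,0,0,0,0.118],
    [0,0,0,0,0,0.118],
    [0,0,0,0,0,0],
    [0,0,0,0,0,0],
  ],
)

```text
clock: 8.83
eef_pos: [533.5, 282.8, 241.1]
tcp_rot: [3.141, -0.0, -0.361]
contact_force: [0.3, 0.5, -0.2]
opening: 1.002
```

```bash
python3 - <<'E'
from h import *
s=r.sense(); print(s['clock'],s['eef_pos'],s['tcp_rot'],s['contact_force'])
f=snap('wrist','w4.png'); print(f['xyz'],f['orientation'])
im=f['image'][140:320,230:430]; cv2.imwrite('pics/w4c.png',cv2.resize(im,None,fx=3,fy=3,interpolation=cv2.INTER_CUBIC))
E
```

```text
8.8333 [533.50476844 282.78771831 241.13385076] [ 3.14117708e+00 -4.97442970e-05 -3.60811709e-01] [ 0.30138784  0.49278495 -0.24534833]
[562.3623995  356.57560131 384.9504954 ] [ 2.83203269e+00  2.81293560e-04 -3.60676097e-01]
```

View pics/w4.png

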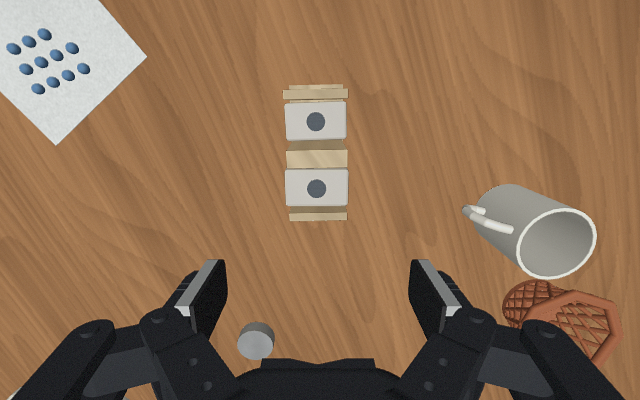

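View pics/w4c.png

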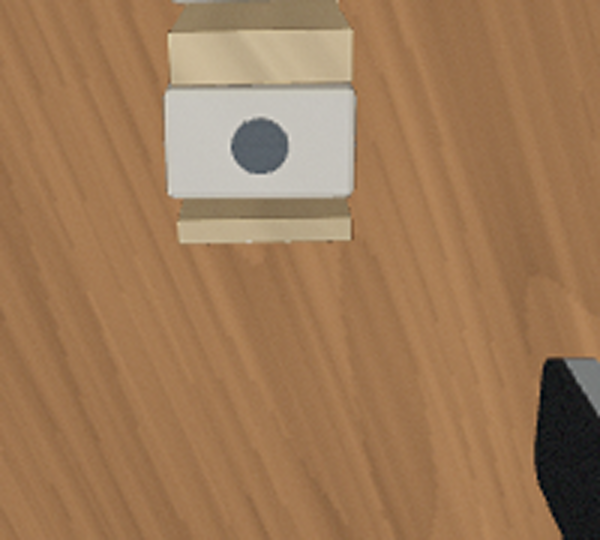

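```bash
python3 - <<'E'
from fit import *
f=load('w4.png'); c=lambda x,y:(230+x/3-.3,140+y/3-.3)
yaw=-.36
# image: up = further +y? camera at +y side; image right direction:
for n,x,y in [('TL',166,87),('TR',355,86),('BR',354,197),('BL',167,198),('hole',260,146)]: print(n,atz(f,*c(x,y),100).round(1))
for n,x,y in [('fL',169,31),('fR',354,30),('fR2',353,82),('fL2',169,84),('f1L',178,241),('f1R',350,240)]: print(n,atz(f,*c(x,y),110).round(1))
E
```

```text
TL [513.4 311.6 100. ]
TR [567.8 291.4 100. ]
BR [555.8 257.6 100. ]
BL [500.  278.3 100. ]
hole [533.8 283.9 100. ]
fL [522.3 328.2 110. ]
fR [572.7 309.5 110. ]
fR2 [567.4 295.1 110. ]
fL2 [516.3 313.7 110. ]
f1L [500.  266.8 110. ]
f1R [550.3 248.2 110. ]
```

Request:
arm_command(
  targets=[
    [0,-0.0015,0.015,0,0,0.005],
    [0,0,0.03,0,0,0],
    [0,0,0.03,0,0,0],
    [0,0,0.03,0,0,0],
    [0,0,0.025,0,0,0],
    [0,0,0.02,0,0,0],
    [0,0,0.015,0,0,0],
    [0,0,0.01,0,0,0],
    [0,0,0,0,0,0],
    [0,0,0,0,0,0],
  ],
)

```text
clock: 9.72
eef_pos: [533.5, 285.2, 66.3]
tcp_rot: [3.141, 0.0, -0.367]
contact_force: [0.2, 0.0, 1.0]
opening: 0.998
```

```bash
python3 - <<'E'
from h import *
s=r.sense(); print(s['clock'],s['eef_pos'],s['tcp_rot'],s['contact_force'])
snap('scene','s5.png');snap('side','d5.png')
a=load('s5.png')['image'][130:290,370:530];b=load('d5.png')['image'][220:380,230:390]
cv2.imwrite('pics/v5.png',np.hstack([cv2.resize(a,None,fx=2.4,fy=2.4),cv2.resize(b,None,fx=2.4,fy=2.4)]))
E
```

```text
9.7167 [533.52409848 285.24660929  66.28276518] [ 3.14116955e+00  3.05767349e-04 -3.66981924e-01] [0.1976278  0.0169645  1.00070002]
```

View pics/v5.png

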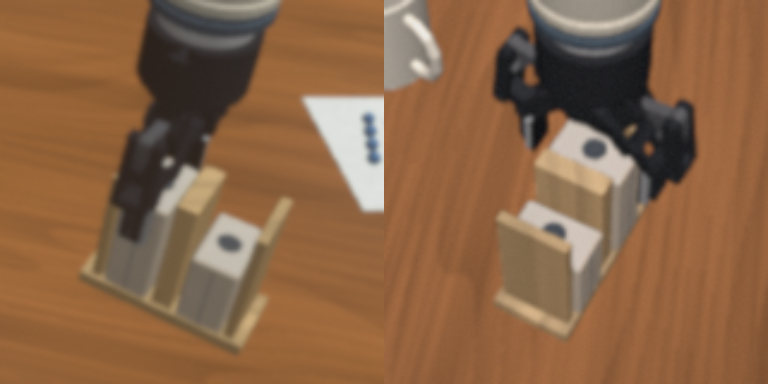

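Request:
arm_command(
  targets=[
    [0,0,0,0,0,-0.01],
    [0,0,0,0,0,0],
    [0,0,0,0,0,0],
    [0,0,0,0,0,0],
    [0,0,0,0,0,0],
    [0,0,0,0,0,0],
  ],
  fingers=0.03,
  squeeze=50,
)

```text
clock: 10.32
eef_pos: [533.9, 285.8, 67.5]
tcp_rot: [-3.14, -0.001, -0.358]
contact_force: [-2.4, -0.5, 5.0]
opening: 0.695
```

Request:
arm_command(
  targets=[
    [0,0,-0.01,0,0,0],
    [0,0,-0.02,0,0,0],
    [0,0,-0.03,0,0,0],
    [0,0,-0.03,0,0,0],
    [0,0,-0.02,0,0,0],
    [0,0,-0.02,0,0,0],
    [0,0,0,0,0,0],
    [0,0,0,0,0,0],
  ],
)

```text
clock: 10.98
eef_pos: [533.8, 285.7, 197.5]
tcp_rot: [-3.14, -0.002, -0.358]
contact_force: [-0.3, 0.4, -3.7]
opening: 0.694
```

```bash
python3 - <<'E'
from h import *
s=r.sense(); print(s['clock'],s['eef_pos'],s['tcp_rot'],s['contact_force'],s['opening'])
snap('scene','s6.png');snap('side','d6.png')
a=load('s6.png')['image'][90:290,350:530];b=load('d6.png')['image'][180:380,230:410]
cv2.imwrite('pics/v6.png',np.hstack([cv2.resize(a,None,fx=2.2,fy=2.2),cv2.resize(b,None,fx=2.2,fy=2.2)]))
E
```

```text
10.9833 [533.80486537 285.67426941 197.50985008] [-3.13975399e+00 -1.64716410e-03 -3.58052174e-01] [-0.32358782  0.38734829 -3.65916861] 0.6942329435956491
```

View pics/v6.png

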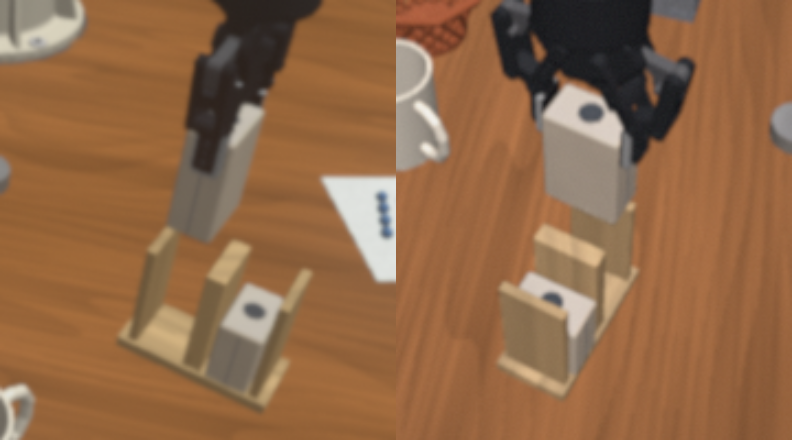

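Request:
arm_command(
  targets=[
    [0.0042,0.0118,0,0,0,0],
    [0.0083,0.0237,0,0,0,0],
    [0.0083,0.0237,0,0,0,0],
    [0.0083,0.0237,0,0,0,0],
    [0.0083,0.0237,0,0,0,0],
    [0.0083,0.0237,0,0,0,0],
    [0.0083,0.0237,0,0,0,0],
    [0.0083,0.0237,0,0,0,0],
    [0.0042,0.0118,0,0,0,0],
    [0,0,0.01,0,0,-0.1],
    [0,0,0.02,0,0,-0.1],
    [0,0,0.03,0,0,0],
    [0,0,0.03,0,0,0],
    [0,0,0.025,0,0,0],
    [0,0,0.012,0,0,0],
    [0,0,0.006,0,0,0],
    [0,0,0,0,0,0],
    [0,0,0,0,0,0],
  ],
)

```text
clock: 12.58
eef_pos: [529.7, 84.7, 63.8]
tcp_rot: [-3.141, -0.0, -0.158]
contact_force: [0.2, 0.4, -2.1]
opening: 0.693
```

Request:
arm_command(
  targets=[
    [0,0,0.003,0,0,0],
    [0,0,0.0015,0,0,0],
    [0,0,0.001,0,0,0],
    [0,0,0.0005,0,0,0],
    [0,0,0,0,0,0],
    [0,0,0,0,0,0],
  ],
)

```text
clock: 13.08
eef_pos: [529.3, 84.7, 57.5]
tcp_rot: [-3.142, -0.0, -0.158]
contact_force: [0.0, 0.9, -0.0]
opening: 0.694
```

Request:
arm_command(
  targets=[
    [0,0,0,0,0,0],
    [0,0,0,0,0,0],
    [0,0,0,0,0,0],
    [0,0,0,0,0,0],
    [0,0,0,0,0,0],
    [0,0,0,0,0,0],
    [0,0,-0.01,0,0,0],
    [0,0,-0.025,0,0,0],
    [0,0,-0.035,0,0,0],
    [0,0,-0.035,0,0,0],
    [0,0,-0.035,0,0,0],
    [0,0,-0.025,0,0,0],
    [0,0,-0.01,0,0,0],
    [0,0,0,0,0,0],
  ],
  fingers=0.0854,
)

```text
clock: 14.25
eef_pos: [530.7, 84.9, 235.5]
tcp_rot: [-3.14, -0.005, -0.158]
contact_force: [0.8, -0.5, -0.7]
opening: 1.001
```

Request:
arm_command(
  targets=[
    [0,0,0,0,0,-0.1208],
    [0,0,0,0,0,-0.1208],
    [0,0,0,0,0,-0.1208],
    [0,0,0,0,0,-0.1208],
    [0,0,0,0,0,-0.1208],
    [0,0,0,0,0,-0.1208],
    [0,0,0,0,0,-0.1208],
    [0,0,0,0,0,-0.1208],
    [0,0,0,0,0,-0.1208],
    [0,0,0,0,0,-0.1208],
    [0,0,0,0,0,-0.1208],
    [0,0,0,0,0,-0.1208],
    [0,0,0,0,0,-0.1208],
    [0,0,0,0,0,0],
    [0,0,0,0,0,0],
    [0,0,0,0,0,0],
  ],
)

```text
clock: 15.58
eef_pos: [528.7, 84.6, 231.4]
tcp_rot: [-3.14, 0.001, 1.408]
contact_force: [-0.4, -0.2, 0.4]
opening: 1.002
```

```bash
python3 - <<'E'
from h import *
s=r.sense(); print(s['clock'],s['eef_pos'],s['tcp_rot'],s['contact_force'])
f=snap('wrist','w7.png'); print(f['xyz'],f['orientation'])
im=f['image'][120:320,220:420]; cv2.imwrite('pics/w7c.png',cv2.resize(im,None,fx=3,fy=3,interpolation=cv2.INTER_CUBIC))
E
```

```text
15.5833 [528.72863854  84.57063389 231.36638575] [-3.14015127e+00  5.19144089e-04  1.40819775e+00] [-0.44168929 -0.23259398  0.43092371]
[453.44575172  98.08797734 375.30542418] [2.83446607e+00 6.00374887e-04 1.40835241e+00]
```

View pics/w7.png

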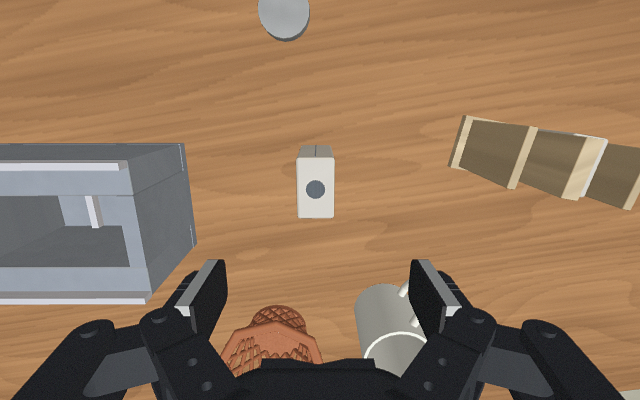

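View pics/w7c.png

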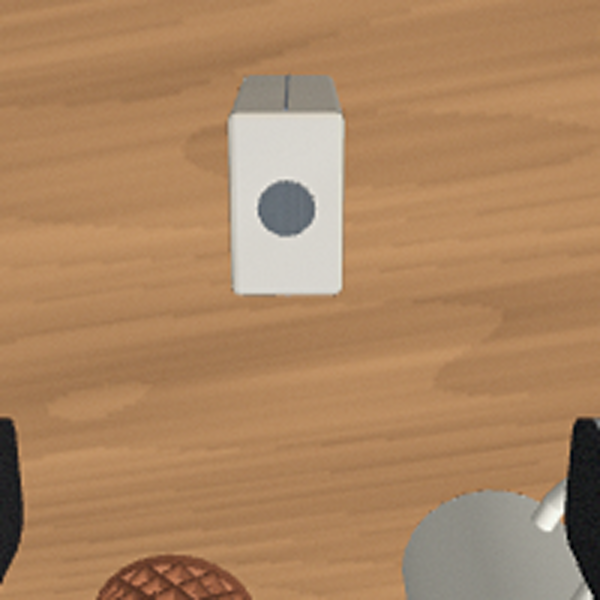

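```bash
python3 - <<'E'
from fit import *
f=load('w7.png'); c=lambda x,y:(220+x/3-.3,120+y/3-.3)
P={n:atz(f,*c(x,y),90) for n,x,y in [('TL',229,112),('TR',344,112),('BR',342,295),('BL',233.5,295),('hole',286.5,208.5)]}
for n in P: print(n,P[n].round(1))
print('mean',sum(P[n] for n in ['TL','TR','BR','BL'])/4)
obs=[(f,(-30,-18,90),c(229,112)),(f,(-30,18,90),c(344,112)),(f,(30,18,90),c(342,295)),(f,(30,-18,90),c(233.5,295)),(f,(0,0,90),c(286.5,208.5)),(f,(-30,-18,0),c(245,75)),(f,(-30,18,0),c(334,75))]
obs=obs[:5]
p,e=fitpose(obs,[530,85,0,-.15]);print(p.round(3),e.round(1).tolist())
E
```

```text
TL [497.5  70.9  90. ]
TR [503.2 105.4  90. ]
BR [561.7  96.1  90. ]
BL [556.   61.6  90. ]
hole [530.3  83.2  90. ]
mean [529.61982311  83.48151171  90.        ]
[ 5.31056e+02  8.31630e+01 -4.95000e+00 -1.59000e-01] [[-0.3, 0.3], [0.3, 0.2], [0.1, -0.1], [-0.3, 0.0], [0.2, -0.6]]
```

Request:
arm_command(
  targets=[
    [-0.001,0.0015,0.015,0,0,-0.004],
    [0,0,0.03,0,0,0],
    [0,0,0.03,0,0,0],
    [0,0,0.03,0,0,0],
    [0,0,0.03,0,0,0],
    [0,0,0.02,0,0,0],
    [0,0,0.015,0,0,0],
    [0,0,0.006,0,0,0],
    [0,0,0,0,0,0],
    [0,0,0,0,0,0],
  ],
)

```text
clock: 16.47
eef_pos: [530.8, 83.5, 56.6]
tcp_rot: [3.142, -0.0, 1.415]
contact_force: [0.1, -0.1, 0.3]
opening: 1.002
```

```bash
python3 - <<'E'
from h import *
s=r.sense(); print(s['clock'],s['eef_pos'],s['tcp_rot'],s['contact_force'])
E
```

```text
16.4667 [530.79751616  83.49238357  56.58127657] [ 3.14155922e+00 -1.26001213e-05  1.41525445e+00] [ 0.10163505 -0.09817444  0.31100199]
```

Request:
arm_command(
  targets=[
    [0,0,0,0,0,0],
    [0,0,0,0,0,0],
    [0,0,0,0,0,0],
    [0,0,0,0,0,0],
    [0,0,0,0,0,0],
    [0,0,0,0,0,0],
    [0,0,0,0,0,0],
  ],
  fingers=0.01,
  squeeze=50,
)

```text
clock: 17.05
eef_pos: [531.0, 83.4, 57.0]
tcp_rot: [3.141, -0.0, 1.416]
contact_force: [-0.1, -0.4, 5.9]
opening: 0.411
```

Request:
arm_command(
  targets=[
    [0,0,-0.01,0,0,0],
    [0,0,-0.02,0,0,0],
    [0,0,-0.03,0,0,0],
    [0,0,-0.035,0,0,0],
    [0,0,-0.035,0,0,0],
    [0,0,-0.02,0,0,0],
    [0,0,-0.01,0,0,0],
    [0,0,0,0,0,0],
    [0,0,0,0,0,0],
  ],
)

```text
clock: 17.8
eef_pos: [530.1, 83.4, 215.8]
tcp_rot: [-3.141, 0.0, 1.416]
contact_force: [0.1, 1.0, -2.3]
opening: 0.416
```

Request:
arm_command(
  targets=[
    [-0.011,0.0014,0,0,0,0],
    [-0.022,0.0029,0,0,0,0],
    [-0.022,0.0029,0,0,0,0],
    [-0.022,0.0029,0,0,0,0],
    [-0.022,0.0029,0,0,0,0],
    [-0.022,0.0029,0,0,0,0],
    [-0.022,0.0029,0,0,0,0],
    [-0.022,0.0029,0,0,0,0],
    [-0.022,0.0029,0,0,0,0],
    [-0.022,0.0029,0,0,0,0],
    [-0.022,0.0029,0,0,0,0],
    [-0.01,0.0011,0,0,0,0],
    [0,0,0,0,0,0],
    [0,0,0,0,0,0],
    [0,0,0,0,0,0],
  ],
)

```text
clock: 19.05
eef_pos: [524.0, -158.9, 215.4]
tcp_rot: [-3.14, -0.001, 1.416]
contact_force: [-0.6, 0.3, -1.8]
opening: 0.416
```

```bash
python3 - <<'E'
from h import *
snap('scene','s8.png');snap('side','d8.png');f=snap('wrist','w8.png'); print(f['xyz'],f['orientation'])
s=r.sense(); print(s['clock'],s['eef_pos'],s['tcp_rot'],s['contact_force'])
im=f['image'][60:400,140:500]; cv2.imwrite('pics/w8c.png',cv2.resize(im,None,fx=1.7,fy=1.7,interpolation=cv2.INTER_CUBIC))
a=load('s8.png')['image'][60:240,80:290];b=load('d8.png')['image'][30:210,280:430]
cv2.imwrite('pics/v8.png',np.hstack([cv2.resize(a,None,fx=2.1,fy=2.1),cv2.resize(b,None,fx=2.1,fy=2.1)]))
E
```

```text
[ 448.87272587 -145.90849554  359.76000449] [ 2.83382585e+00 -2.37323413e-04  1.41722609e+00]
19.2 [ 524.49087984 -158.6516221   216.0334883 ] [-3.14111437e+00 -2.31600541e-04  1.41722633e+00] [ 0.38848873  0.36607296 -2.63368902]
```

View pics/w8c.png

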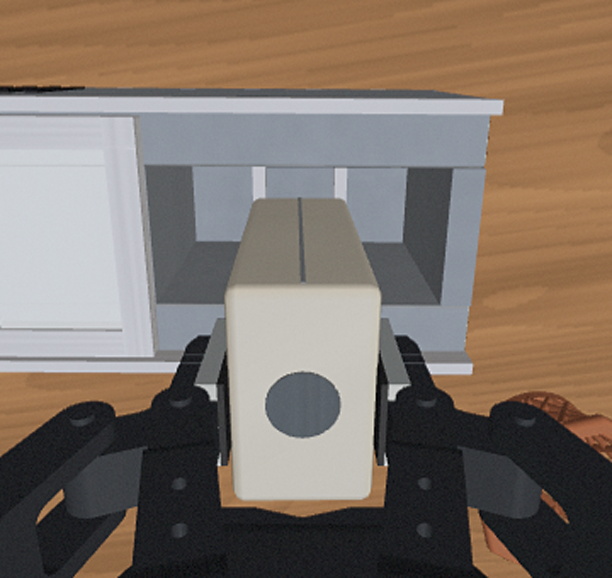

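View pics/v8.png

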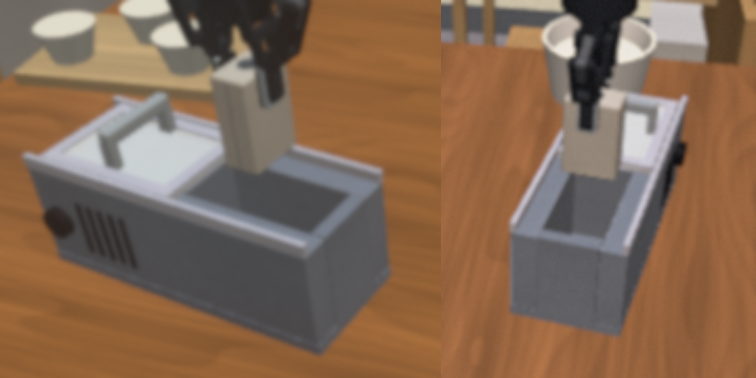

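```bash
python3 - <<'E'
from fit import *
f=load('w8.png'); c=lambda x,y:(140+x/1.7-.2,60+y/1.7-.2)
zb=159
m=[(f,(-30,-18,90),c(226,286)),(f,(-30,18,90),c(380.5,286)),(f,(30,18,90),c(371,498)),(f,(30,-18,90),c(233,498)),(f,(0,0,90),c(303,404)),(f,(-30,-18,0),c(252.5,199)),(f,(-30,18,0),c(346.5,199))]
p,e=fitpose(m,[524,-159,159,-.15]);print('mould',p.round(3),e.round(1).tolist())
# fixed z
from scipy.optimize import least_squares
b=[(f,(-34,70,117),c(453,166)),(f,(34,70,117),c(439.5,304)),(f,(34,70,12),c(404,242)),(f,(-65,85,129),c(503,100)),(f,(-34,85,117),c(486,166)),(f,(34,-70,12),c(196,242)),(f,(-34,-26+4,22),c(266,168)) ][:6]
q,e=fitpose(b,[523,-159,0,-.15]);print('box',q.round(3),e.round(1).tolist())
d=p-q;c_,s_=np.cos(q[3]),np.sin(q[3]);print('rel',c_*d[0]+s_*d[1],-s_*d[0]+c_*d[1],d[2:])
E
```

```text
mould [ 5.25252e+02 -1.57659e+02  1.55946e+02 -1.53000e-01] [[-1.3, 0.7], [0.1, 0.7], [-0.3, 0.1], [0.5, 0.1], [-0.5, -2.4], [2.0, -0.4], [1.0, -0.4]]
box [ 5.23537e+02 -1.59059e+02  1.55400e+00 -1.51000e-01] [[-0.2, 0.8], [1.0, 0.5], [-0.7, -0.9], [-0.1, -1.3], [-0.2, 0.7], [0.4, -0.6]]
rel 1.48514757307448 1.6424880832562385 [ 1.54392044e+02 -2.43211813e-03]
```

Request:
arm_command(
  targets=[
    [-0.0009,-0.001,0.01,0,0,0],
    [0,0,0.012,0,0,0],
    [0,0,0.012,0,0,0],
    [0,0,0.01,0,0,0],
    [0,0,0.01,0,0,0],
    [0,0,0.01,0,0,0],
    [0,0,0.01,0,0,0],
    [0,0,0.005,0,0,0],
    [0,0,0,0,0,0],
    [0,0,0,0,0,0],
  ],
)

```text
clock: 20.03
eef_pos: [523.4, -160.3, 137.1]
tcp_rot: [-3.141, -0.0, 1.416]
contact_force: [-0.6, -0.2, -2.1]
opening: 0.414
```

```bash
python3 - <<'E'
from h import *
snap('scene','s9.png');snap('side','d9.png');f=snap('wrist','w9.png')
s=r.sense(); print(s['clock'],s['eef_pos'],s['tcp_rot'],s['contact_force'])
w=f['image'][100:400,140:500]
a=load('s9.png')['image'][60:240,100:290];b=load('d9.png')['image'][30:210,280:410]
cv2.imwrite('pics/v9.png',np.hstack([cv2.resize(a,(380,360)),cv2.resize(w,(420,360))]))
E
```

```text
20.1833 [ 523.89949082 -160.42141356  137.85843992] [3.14053386e+00 1.70657906e-04 1.41618479e+00] [-0.39538355 -0.45311995 -2.69011222]
```

View pics/v9.png

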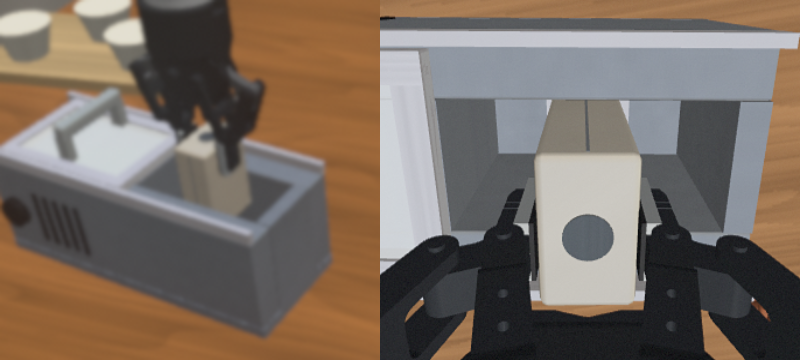

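Request:
arm_command(
  targets=[
    [0.0007,0,0.005,0,0,0],
    [0,0,0.01,0,0,0],
    [0,0,0.01,0,0,0],
    [0,0,0.01,0,0,0],
    [0,0,0.01,0,0,0],
    [0,0,0.006,0,0,0],
    [0,0,0.003,0,0,0],
    [0,0,0,0,0,0],
    [0,0,0,0,0,0],
  ],
)

```text
clock: 20.93
eef_pos: [523.6, -159.6, 83.1]
tcp_rot: [-3.141, -0.0, 1.416]
contact_force: [0.2, -1.0, -2.8]
opening: 0.414
```

```bash
python3 - <<'E'
from h import *
f=snap('wrist','w10.png')
s=r.sense(); print(s['clock'],s['eef_pos'],s['tcp_rot'],s['contact_force'])
cv2.imwrite('pics/v10.png',cv2.resize(f['image'][100:400,140:500],None,fx=2,fy=2))
E
```

```text
20.9833 [ 523.86617096 -159.67135557   83.49589208] [3.14114081e+00 5.72366281e-05 1.41621679e+00] [-0.6507873  -1.73315629 -2.66224611]
```

View pics/v10.png

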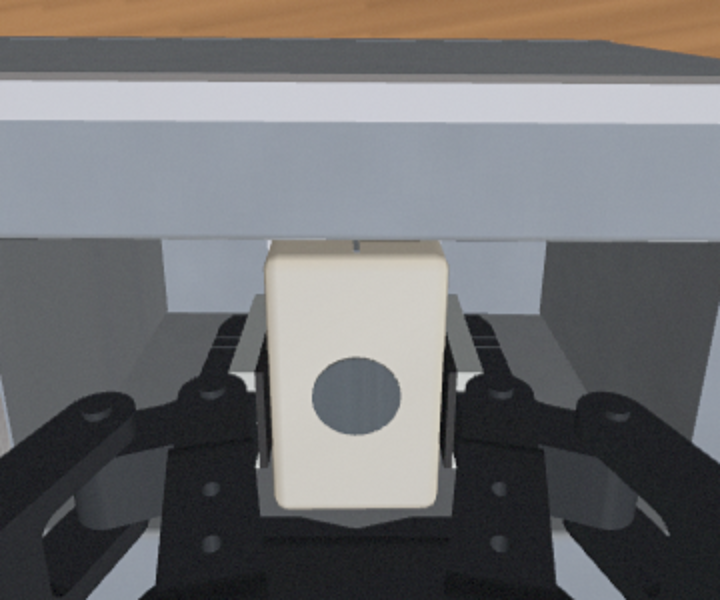

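Request:
arm_command(
  targets=[
    [0,0,0.003,0,0,0],
    [0,0,0.004,0,0,0],
    [0,0,0.002,0,0,0],
    [0,0,0,0,0,0],
    [0,0,0,0,0,0],
  ],
)

```text
clock: 21.4
eef_pos: [523.4, -159.6, 74.1]
tcp_rot: [-3.141, -0.0, 1.416]
contact_force: [-0.3, 0.1, -2.9]
opening: 0.413
```

Still no contact, and the base is now below the slat tops. Next is the last 5 mm.

Request:
arm_command(
  targets=[
    [0,0,0.002,0,0,0],
    [0,0,0.0015,0,0,0],
    [0,0,0.001,0,0,0],
    [0,0,0.0005,0,0,0],
    [0,0,0,0,0,0],
    [0,0,0,0,0,0],
  ],
)

```text
clock: 21.9
eef_pos: [523.6, -159.6, 69.3]
tcp_rot: [3.142, 0.0, 1.416]
contact_force: [0.3, 0.0, -2.1]
opening: 0.415
```

Request:
arm_command(
  targets=[
    [0,0,0.0005,0,0,0],
    [0,0,0.0003,0,0,0],
    [0,0,0,0,0,0],
    [0,0,0,0,0,0],
  ],
)

```text
clock: 22.23
eef_pos: [523.7, -159.6, 69.1]
tcp_rot: [3.141, 0.0, 1.416]
contact_force: [-0.9, 0.2, 5.2]
opening: 0.414
```

Request:
arm_command(
  targets=[
    [0,0,0,0,0,0],
    [0,0,0,0,0,0],
    [0,0,0,0,0,0],
    [0,0,0,0,0,0],
    [0,0,0,0,0,0],
    [0,0,-0.01,0,0,0],
    [0,0,-0.02,0,0,0],
    [0,0,-0.03,0,0,0],
    [0,0,-0.03,0,0,0],
    [0,0,-0.03,0,0,0],
    [0,0,-0.03,0,0,0],
    [0,0,-0.02,0,0,0],
    [0,0,0,0,0,0],
    [0,0,0,0,0,0],
  ],
  fingers=0.065,
)

```text
clock: 23.4
eef_pos: [524.2, -159.8, 240.3]
tcp_rot: [3.138, 0.0, 1.416]
contact_force: [-0.1, 0.6, -0.2]
opening: 0.758
```

```bash
python3 - <<'E'
from h import *
f=snap('wrist','w11.png')
s=r.sense(); print(s['clock'],s['eef_pos'],s['tcp_rot'],s['contact_force'])
cv2.imwrite('pics/v11.png',cv2.resize(f['image'][90:300,180:480],None,fx=2.5,fy=2.5,interpolation=cv2.INTER_CUBIC))
E
```

```text
23.45 [ 523.39813381 -159.50988285  238.82384274] [3.14098015e+00 6.55229766e-05 1.41622643e+00] [-0.40668197  0.59305089 -0.14845374]
```

View pics/v11.png

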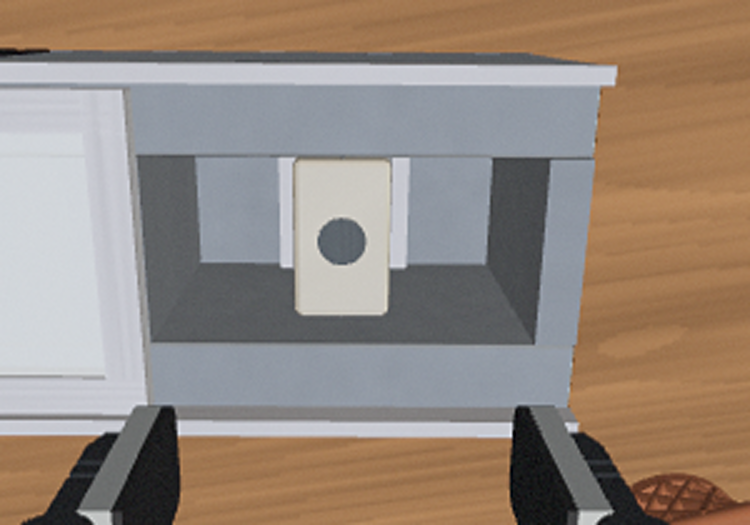

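```bash
python3 - <<'E'
from fit import *
f=load('w11.png'); c=lambda x,y:(180+x/2.5-.3,90+y/2.5-.3)
b=[(f,(34,70,117),c(535,344)),(f,(-34,70,117),c(551,157)),(f,(34,-70,12),c(202,264)),(f,(34,70,12),c(485,265)),(f,(34,-30,22),c(281,268)),(f,(34,30,22),c(406,268)),(f,(-65,85,129),c(616,66)),(f,(-34,85,117),c(593,157))]
q,e=fitpose(b,[523,-159,0,-.15]);print('box',q.round(3),e.round(1).tolist())
P=[atz(f,*c(x,y),102+q[2]) for x,y in [(293.5,158),(391.5,158),(389,316),(295,316),(342,241)]]
c_,s_=np.cos(q[3]),np.sin(q[3])
for p in P+[sum(P[:4])/4]:
    d=p-q[:3]; print((c_*d[0]+s_*d[1]).round(1),(-s_*d[0]+c_*d[1]).round(1))
d=(P[2]-P[1]);print(np.arctan2(d[1],d[0]))
d=(P[3]-P[0]);print(np.arctan2(d[1],d[0]))
E
```

```text
box [ 5.23769e+02 -1.59143e+02  7.88000e-01 -1.53000e-01] [[0.1, 0.2], [-0.5, 0.5], [-0.2, -0.6], [0.4, -1.1], [0.1, 0.2], [0.1, 0.1], [-0.3, -0.4], [0.5, 0.5]]
-31.8 -17.7
-31.8 17.3
28.5 17.4
28.4 -18.4
-1.1 -0.5
-1.7 -0.4
-0.15187641750427583
-0.1647793203842361
```

The mould stands between the slats, about 1.5 mm from the centre. Now back to the handle.

Request:
arm_command(
  targets=[
    [-0.01,0,0,0,0,0],
    [-0.02,0,0,0,0,0],
    [-0.03,0,0,0,0,0],
    [-0.03,0,0,0,0,0],
    [-0.03,0,0,0,0,0],
    [-0.02,-0.001,0,0,0,0],
    [-0.01,-0.001,0,0,0,0],
    [0,0,0.01,0,0,0],
    [0,0,0.02,0,0,0],
    [0,0,0.03,0,0,0],
    [0,0,0.02,0,0,0],
    [0,0,0.012,0,0,0],
    [0,0,0.005,0,0,0],
    [0,0,0,0,0,0],
    [0,0,0,0,0,0],
  ],
  fingers=0.0854,
)

```text
clock: 24.7
eef_pos: [498.9, -307.3, 141.9]
tcp_rot: [3.141, 0.0, 1.417]
contact_force: [-0.3, -0.6, 0.9]
opening: 0.997
```

```bash
python3 - <<'E'
from h import *
f=snap('wrist','w12.png')
s=r.sense(); print(s['clock'],s['eef_pos'],s['tcp_rot'],s['contact_force'])
E
```

```text
24.75 [ 499.2316278  -307.57933153  142.46909171] [3.14021050e+00 5.08446244e-04 1.41651191e+00] [0.20381102 0.43480679 0.03597056]
```

View pics/w12.png

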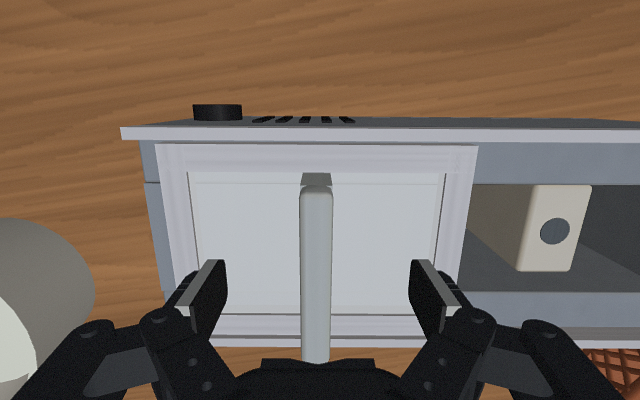

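Request:
arm_command(
  targets=[
    [0,0,0,0,0,0],
    [0,0,0,0,0,0],
    [0,0,0,0,0,0],
    [0,0,0,0,0,0],
    [0,0,0,0,0,0],
    [0,0,0,0,0,0],
    [0,0,0,0,0,0],
    [0,0,0,0,0,0],
  ],
  fingers=0.0,
  squeeze=50,
)

```text
clock: 25.42
eef_pos: [498.5, -307.6, 141.8]
tcp_rot: [3.141, 0.0, 1.416]
contact_force: [-1.2, 0.2, 5.3]
opening: 0.154
```

Request:
arm_command(
  targets=[
    [0.007,0,0,0,0,0],
    [0.013,0,0,0,0,0],
    [0.013,0,0,0,0,0],
    [0.013,0,0,0,0,0],
    [0.013,0,0,0,0,0],
    [0.013,0,0,0,0,0],
    [0.013,0,0,0,0,0],
    [0.013,0,0,0,0,0],
    [0.013,0,0,0,0,0],
    [0.013,0,0,0,0,0],
    [0.01,0,0,0,0,0],
    [0.007,0,0,0,0,0],
    [0.003,0,0,0,0,0],
    [0,0,0,0,0,0],
    [0,0,0,0,0,0],
  ],
)

```text
clock: 26.67
eef_pos: [521.6, -164.6, 141.8]
tcp_rot: [3.14, -0.001, 1.416]
contact_force: [5.4, 4.1, 1.9]
opening: 0.153
```

Request:
arm_command(
  targets=[
    [0.003,0,0,0,0,0],
    [0.002,0,0,0,0,0],
    [0.0015,0,0,0,0,0],
    [0,0,0,0,0,0],
    [0,0,0,0,0,0],
  ],
)

```text
clock: 27.08
eef_pos: [522.3, -160.1, 141.8]
tcp_rot: [3.14, 0.001, 1.416]
contact_force: [2.9, -7.0, 1.0]
opening: 0.154
```

Request:
arm_command(
  targets=[
    [0.002,0,0,0,0,0],
    [0.002,0,0,0,0,0],
    [0,0,0,0,0,0],
    [0,0,0,0,0,0],
  ],
)

```text
clock: 27.42
eef_pos: [522.4, -159.9, 141.8]
tcp_rot: [3.14, 0.008, 1.418]
contact_force: [-1.6, -28.9, -0.1]
opening: 0.157
```

The cover is on its shut stop: it resisted with 29 N, and the total travel was about 150 mm. I'll relax, release and withdraw.

Request:
arm_command(
  targets=[
    [-0.002,0,0,0,0,0],
    [-0.0015,0,0,0,0,0],
    [0,0,0,0,0,0],
    [0,0,0,0,0,0],
  ],
)

```text
clock: 27.75
eef_pos: [522.3, -160.0, 141.8]
tcp_rot: [3.14, 0.002, 1.416]
contact_force: [3.5, -8.6, 0.3]
opening: 0.158
```

Request:
arm_command(
  targets=[
    [0,0,0,0,0,0],
    [0,0,0,0,0,0],
    [0,0,0,0,0,0],
    [0,0,0,0,0,0],
    [0,0,0,0,0,0],
    [0,0,0,0,0,0],
    [0,0,-0.01,0,0,0],
    [0,0,-0.02,0,0,0],
    [0,0,-0.03,0,0,0],
    [0,0,-0.03,0,0,0],
    [0,0,-0.01,0,0,0],
    [0,0,0,0,0,0],
    [0,0,0,0,0,0],
  ],
  fingers=0.0854,
)

```text
clock: 28.83
eef_pos: [521.8, -158.3, 241.8]
tcp_rot: [3.14, 0.0, 1.416]
contact_force: [0.6, -0.5, -0.8]
opening: 1.0
```

```bash
python3 - <<'E'
from h import *
f=snap('wrist','w13.png');snap('scene','s13.png');snap('side','d13.png')
s=r.sense(); print(s['clock'],s['eef_pos'],s['tcp_rot'],s['contact_force'])
cv2.imwrite('pics/v13.png',cv2.resize(f['image'][90:300,180:480],None,fx=2.5,fy=2.5,interpolation=cv2.INTER_CUBIC))
E
```

```text
28.9833 [ 520.77355527 -157.98790818  239.93241099] [-3.13894460e+00 -3.49679541e-04  1.41623588e+00] [0.00933536 0.1096241  0.74389407]
```

View pics/v13.png

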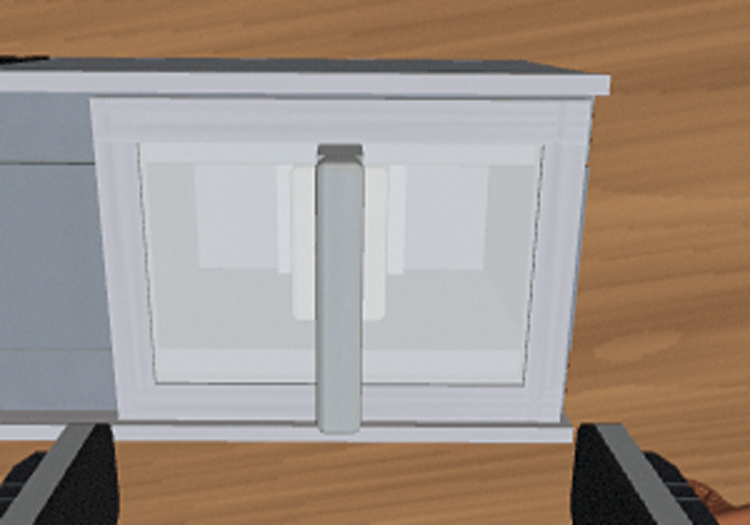

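View pics/s13.png

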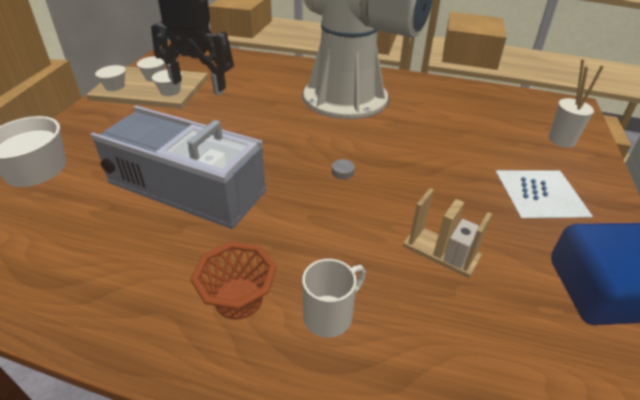

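```bash
python3 - <<'E'
from h import *
f=load('w13.png'); c=lambda x,y:(180+x/2.5-.3,90+y/2.5-.3)
q=np.array([523.7,-159.2]);y=-.155
for u,v in [(591,98),(562,420),(90,98),(119,418)]:
    d=atz(f,*c(u,v),128)[:2]-q; print((np.cos(y)*d[0]+np.sin(y)*d[1]).round(1),(-np.sin(y)*d[0]+np.cos(y)*d[1]).round(1))
s0=load('scene0.png')['image'].astype(int);s1=load('s13.png')['image'].astype(int)
for n,(x,yy,w,h) in dict(mug=(300,255,70,80),basket=(190,240,88,80),puck=(328,155,30,28),short=(445,215,40,58)).items(): print(n,abs(s1-s0)[yy:yy+h,x:x+w].mean().round(2))
E
```

```text
-57.6 80.6
57.2 81.0
-57.5 -79.8
56.5 -80.4
mug 3.4
basket 2.61
puck 2.96
short 3.39
```

```bash
python3 -c "
from h import *
print(r.sign_off()); print(r.sense()['clock'])"
```

```text
the job is handed in; nothing more can be done
None
the job is handed in; nothing more can be done
```

I slid the cover fully open, set the taller mould down on the bench and took it again the other way round. I then lowered it between the slats, slid the cover fully shut, and handed the job in at about 29 s.

- **Mould:** the last wrist view after release put it about 1.5 mm off the berth centre along x and 0.5 mm along y. It was aligned to the box within about 0.01 rad and standing on the floor. After the cover was shut I only looked at it through the clear plate; it was still between the slats.
- **Cover:** it reached its stop in both directions, with about 150 mm of travel between them. The shut cover measured from -80 to +81 mm in the box frame, so centred over the chamber within 0.5 mm.
- **Bystanders:** before and after pictures show no visible change for the short mould, mug, basket or puck. The gripper was clear of everything at hand-in.
- **Disagreements:**
  - The scene and side cameras put the box about 4 mm away from the wrist camera's result. I used the wrist value, which agreed with the arm position when it gripped the handle and the mould.
  - The cover started about 16 mm open rather than shut.

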